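Rock the filter block into the microscope's filter carrier

ROBOT

A 6-joint arm with a two-finger parallel gripper is mounted at the origin on the work surface. World frame = base frame: x ahead of the robot, y to its left, z up, the work surface at z = 0. Lengths are in m, angles in rad, forces in N, time in s.
With the tool pointing down it reaches from about 0.35 to 0.85 m from the base axis. Payload 8.1 kg.
Tool frame: the origin (TCP) lies at the very end of the fingers, on their centre line; the grasp point (between the pads) lies 19 mm behind it; z points along the fingers, y is the line along which they close (so a half turn about z gives the same grasp; the last joint's range is limited). The gripper opens to 93 mm and grips with 3 to 60 N. Pads are 15 mm wide; open, the fingers measure 128 mm over their backs; the gripper's body (75 mm by 188 mm) begins 65 mm behind the grasp point.
Start: joints at [-1.191, 0.13, 1.488, -0, 1.523, -0.085], TCP at [0.269, -0.536, 0.179] pointing down, gripper open.
Joint ranges: [-2.96, 2.96], [-0.89, 2.26], [0.02, 2.5], [-1.34, 4.48], [0, 2.73], [-2.66, 2.66]. Speed limits (rad/s): [2.39, 2.39, 2.79, 3.14, 3.14, 3.14].

INTERFACE

Orientations are given as a rotation vector (axis times angle).
In Python, from plant import read_state, eyes, workorder gives the robot as it stands. The module is installed in compiled form; this text tells all that it offers.
- The arm moves only by the tool play_rows, never from a script. Its argument "targets" is one flat list of numbers, 4 for each row, row after row: the shift along the tool's x, y, z in cm, then the turn about the tool's z in degrees. In form: [dx, dy, dz, roll, dx, dy, dz, roll, ...]. A call has 1 to 8 rows; each row is the pose to reach, as a shift and turn from the pose commanded when the call began, along the tool's axes at that moment; what a row does not reach only later rows make up. A row lasts 1/12 s, in which the tool goes at most 41.7 mm and 7.16 degrees, less where a joint would pass 70% of its speed; a pose out of reach is approached as far as the arm can. A call with a gripper value outside its range is refused whole. "grip" is the finger opening in cm, from 0 to 9.3, set as the call begins (left out, the last holds). The fingers move at their own pace and stop on an object; "grip_force" is the grip in N (left out, the last holds). Time passes only in rows, so rows that repeat a pose let the fingers close. It gives the time, the measured TCP pose, the force, the opening and the grip force at its end, in the units of the state.
- read_state(): the state, without advancing time (a new reading comes with each control period).
- eyes.read_camera(name): name is "scene" or "top" or "wrist"; returns a dict with "image" (400x640x3 uint8, red, green, blue), "vfov" (degrees; the focal length in pixels is half the picture's height over the tangent of half this angle, whatever the lens; pixels are square), "cx", "cy" (the principal point, pixels), "cam_to_world" (4x4, takes a point from camera to world coordinates); the wrist camera has in their place "T_tool_cam" (4x4, takes a point from camera to tool coordinates, whose origin is the TCP and whose axes are the flange's). Camera axes: x right, y up, looking along -z (the intrinsics and any distortion apply to the point x, -y, -z); pixel columns grow to the right and rows downward; lengths in m; the calibration is good to about 2 mm. A picture is of the moment at which its call begins: read the wrist's pose just before it. There is no depth.
- workorder.close_job(): hands the job in; it is judged then, once.
The state is a dict: "t": time; "q": joint angles; "dq": joint speeds; "joint_torque": joint torques, N m; "tool_pos": TCP position; "orientation": TCP orientation; "force": force on the tool from outside, world axes, zero at the start; "wrist_torque": the same for the moment, N m; "opening": finger opening in m; "gripper_force": force on a finger pad.
Only numpy, scipy, OpenCV 4.12 (cv2) and the standard library are available. Lean on these libraries where they do the work, as an engineer would, in place of code of your own. Each camera call takes 0.05 s, during which the arm holds its last target. There are 200 camera calls.

TASK

Of the three aluminium filter blocks lying on the optical table, take the long one that has a thin toe at its foot and fit it in the pocket of the white filter carrier: tilt it, put the toe in first under the carrier's overhanging lip, then rock the other end down until the block sits flat on the pocket's floor, and let go. Leave the other two blocks where they are.

Things in the scene. Friction and masses are not known exactly. Their poses are not given: they have to be found in the camera images.
- long_toed_block: Aluminium block: body 72 long (x), 40 wide (y), 46 tall; at the foot of its -x end a toe (flat tongue) 18 long, 40 wide, 6 thick, level with the underside. 90 long in all, 0.25 kg. Origin: underside, middle of the 90 x 40 footprint: toe x -45 to -27, body x -27 to 45. z up. Dark 26 mm disc on the body's top. Starts flat on the table, toe roughly towards the robot.
- carrier: White frame on grey plate 160 x 100, bolted down. Origin: underside, pocket centre; x along, z up. Floor z=12, 96 x 45. Side and +x walls: 5 upright, then 8 sloping out at 45 deg (rim 13 above floor). -x end (robot side): fixed lip, 46 wide, over x -58 to -38, underside 12, top 16 above floor; open length 86. Seated: toe under lip, origins and axes aligned, play 3 each end, 2.5 each side.
- plain_block: Bystander block, to be left alone: body 72 x 40 x 46 of the same look but with no toe. Origin: centre of the underside, x along its length, z up.
- short_toed_block: Bystander block, to be left alone: short body 42 x 40 x 46 with the same toe of 18 x 40 x 6 at -x (60 long in all). Origin: underside, middle of the 60 x 40 footprint, x along its length, z up.
There are look-alikes about, which are no part of the job. Leave any pink or purple look-alike of the long_toed_block alone.

How it is judged:
On the way:
1. the long toed block stands tilted (more than 7 degrees) with its low end in the pocket (angle between long_toed_block's own z axis and vertical between 0.12 and 0.9 rad and horizontal distance between long_toed_block and carrier below 0.025 m and z of long_toed_block in the frame of carrier below 0.045 m and angle between the y axis of long_toed_block and the y axis of carrier, either way round below 0.2 rad), for 0.05 s.
At the end, for the whole second after the job is handed in: The long toed block lies at rest in the pocket: its origin within 10 mm of the carrier's horizontally, its underside less than 2.5 mm above the pocket's floor, within 0.06 rad of flat and 0.17 rad of the pocket's direction; the other two blocks are within 40 mm of where they started (horizontal distance between long_toed_block and carrier below 0.01 m and z of long_toed_block in the frame of carrier between 0.009 and 0.0145 m and angle between long_toed_block's own z axis and vertical below 0.06 rad and angle between the x axis of long_toed_block and the x axis of carrier, either way round below 0.17 rad and linear speed of long_toed_block below 0.02 m/s and distance of each of plain_block, short_toed_block from where it was at the start of the episode below 0.04 m); the robot touches nothing.
It fails at once if one of the other two blocks is moved by more than 40 mm (distance of any of plain_block, short_toed_block from where it was at the start of the episode above 0.04 m).
It also fails if it takes over 40 s, if anything falls off the work surface, if the arm or the gripper's body presses on something with over 40 N, if the wrist force passes 120 N, or if a joint passes its speed limit or range.

## Working session

There is one attempt and no reset: what is moved stays moved. The work goes in short steps, Python scripts to look and compute and a tool call to move; the robot and the scene stay as the last step left them, time stands still between calls to the robot, and variables do not carry over. Pictures are saved under pics/ and viewed, at most 10 in all, crops included, and the job is handed in when it is done.

Besides the shell and the picture viewer there is one more tool, called after "Call:" as name(argument=value, ...) on one line, values as JSON. play_rows: Moves the arm, as the interface text tells. Its arguments: {"type":"object","properties":{"targets":{"type":"array"},"grip":{"type":"number"},"grip_force":{"type":"number"}},"required":["targets"]}

```bash
mkdir -p pics; cat > h.py <<'E'
import numpy as np,cv2
from scipy.spatial.transform import Rotation as R
from plant import read_state,eyes,workorder
def pose():
    s=read_state();T=np.eye(4);T[:3,:3]=R.from_rotvec(s['orientation']).as_matrix();T[:3,3]=s['tool_pos'];return T
def cam(n):
    P=pose();c=eyes.read_camera(n)
    c['M']=P@np.array(c['T_tool_cam']) if n=='wrist' else np.array(c['cam_to_world'])
    c['f']=200/np.tan(np.radians(c['vfov'])/2);return c
def ray(c,u,v,z):
    d=np.array([(u-c['cx'])/c['f'],-(v-c['cy'])/c['f'],-1]);d=c['M'][:3,:3]@d;o=c['M'][:3,3]
    return o+d*(z-o[2])/d[2]
def proj(c,p):
    q=np.linalg.inv(c['M'])@np.append(p,1);return np.array([c['cx']-c['f']*q[0]/q[2],c['cy']+c['f']*q[1]/q[2]])
def save(c,n): cv2.imwrite('pics/'+n+'.png',cv2.cvtColor(c['image'],cv2.COLOR_RGB2BGR))
E
python3 - <<'E'
from h import *
for n in ['top','scene']:
    c=cam(n);save(c,n+'0');print(n,{k:v for k,v in c.items() if k not in('image','M')})
print(read_state())
E
```

```text
top {'vfov': 44.66239851890086, 'cx': 314.06177305439803, 'cy': 198.54402281303604, 'cam_to_world': array([[ 0.01192178,  0.98017241, -0.19778756,  0.28111095],
       [-0.9995845 ,  0.0168735 ,  0.0233691 , -0.02013072],
       [ 0.02624312,  0.19742677,  0.97996631,  1.08937907],
       [ 0.        ,  0.        ,  0.        ,  1.        ]]), 'f': np.float64(486.895031688054)}
scene {'vfov': 51.03177887750071, 'cx': 321.903587701148, 'cy': 197.98968317662403, 'cam_to_world': array([[-0.79320633, -0.42785025,  0.43332192,  0.89281979],
       [ 0.60893061, -0.55118732,  0.57043497,  0.50516098],
       [-0.0052192 ,  0.71633561,  0.69773638,  0.68639783],
       [ 0.        ,  0.        ,  0.        ,  1.        ]]), 'f': np.float64(419.00963470424574)}
{'t': 0.1, 'q': array([-1.19138621e+00,  1.31093030e-01,  1.48918258e+00, -8.63619227e-06,
        1.52300750e+00, -8.54095649e-02]), 'dq': array([-0.00054708,  0.00049386, -0.00432478, -0.00063025,  0.00095419,
       -0.00061764]), 'joint_torque': array([ 7.72488202e-04, -5.61337960e+01, -4.93095517e+01,  7.69411493e-02,
        2.90655100e-02, -5.33363288e-05]), 'tool_pos': array([ 0.26874903, -0.53578499,  0.1780813 ]), 'orientation': array([-3.05550214e+00, -7.23197572e-01,  4.02124921e-04]), 'force': array([ 0.50438042,  0.45900877, -0.19659622]), 'wrist_torque': array([-0.02978147,  0.06901023, -0.00340261]), 'gripper_force': 0.0, 'opening': 0.09336728886626368}
```

View pics/top0.png

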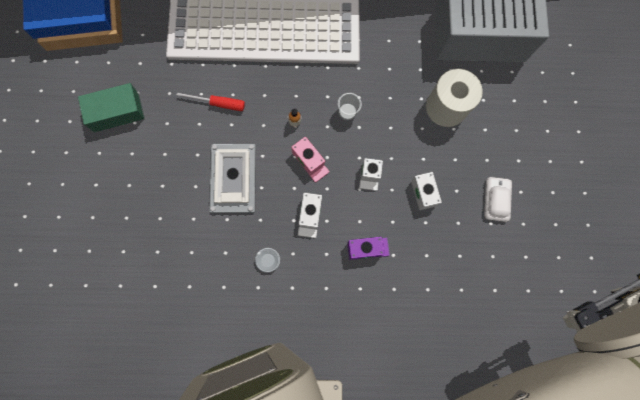

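View pics/scene0.png

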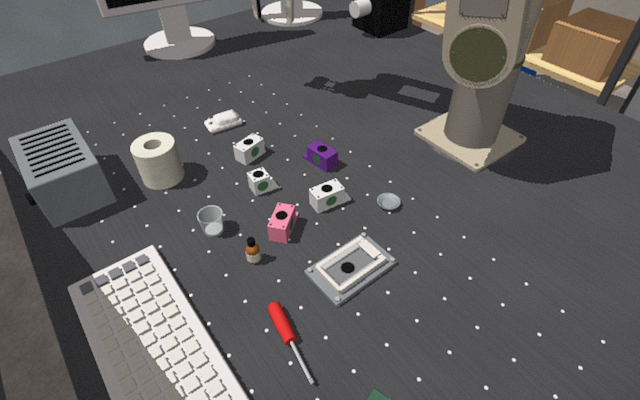

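The top view shows the long toed block at about (310,212) with its toe at (308,233). The carrier is at (233,178), the short block at (372,172) and the plain block at (428,190). The pink and purple blocks are decoys. The scene view agrees, with the long block at (327,193) and the carrier at (350,268).

```bash
python3 - <<'E'
from h import *
c=cam('top');g=cv2.cvtColor(c['image'],cv2.COLOR_RGB2GRAY)
def comp(m,x0,y0,x1,y1,z,lab):
    s=np.zeros_like(g);s[y0:y1,x0:x1]=m[y0:y1,x0:x1]
    k=max(cv2.findContours(s,cv2.RETR_EXTERNAL,cv2.CHAIN_APPROX_NONE)[0],key=cv2.contourArea)
    b=cv2.boxPoints(cv2.minAreaRect(k));w=np.array([ray(c,*p,z) for p in b])
    print(lab,b.round(1).tolist(),'w',w[:,:2].round(4).tolist(),'ctr',w.mean(0).round(4),'sides',np.linalg.norm(w[1]-w[0]).round(4),np.linalg.norm(w[2]-w[1]).round(4))
comp((g>200).astype('u1'),296,188,326,232,.046,'top face')
comp((g<60).astype('u1'),303,203,318,218,.046,'disc')
comp((g>190).astype('u1'),208,142,258,216,.025,'frame')
comp((g>110).astype('u1'),206,140,262,218,.008,'plate')
comp((g<60).astype('u1'),225,165,241,182,.012,'cdisc')
P=pose();print(P.round(3)); w=cam('wrist');print(np.array(w['T_tool_cam']).round(3),w['f'])
E
```

```text
top face [[299.3999938964844, 223.8000030517578], [304.1000061035156, 192.5], [321.1000061035156, 195.0], [316.3999938964844, 226.3000030517578]] w [[0.4355, -0.0141], [0.5048, -0.023], [0.4998, -0.0603], [0.4306, -0.0509]] ctr [ 0.4677 -0.037   0.046 ] sides 0.0698 0.0376
disc [[306.0, 205.0], [314.0, 205.0], [314.0, 213.0], [306.0, 213.0]] w [[0.477, -0.0276], [0.4773, -0.045], [0.4596, -0.0453], [0.4594, -0.0279]] ctr [ 0.4683 -0.0364  0.046 ] sides 0.0174 0.0177
frame [[215.0, 149.0], [248.0, 149.0], [248.0, 201.0], [215.0, 201.0]] w [[0.6065, 0.1803], [0.608, 0.1058], [0.4878, 0.1011], [0.4866, 0.174]] ctr [0.5472 0.1403 0.025 ] sides 0.0745 0.1203
plate [[208.89999389648438, 211.0], [210.3000030517578, 142.10000610351562], [255.39999389648438, 143.0], [254.0, 211.89999389648438]] w [[0.4668, 0.1895], [0.628, 0.1952], [0.6279, 0.0914], [0.4664, 0.0887]] ctr [0.5473 0.1412 0.008 ] sides 0.1612 0.1038
cdisc [[227.0, 169.0], [237.0, 169.0], [237.0, 178.0], [227.0, 178.0]] w [[0.5637, 0.1531], [0.5641, 0.1304], [0.5431, 0.1295], [0.5427, 0.1521]] ctr [0.5534 0.1413 0.012 ] sides 0.0227 0.0211
[[ 0.894  0.448 -0.001  0.269]
 [ 0.448 -0.894  0.001 -0.536]
 [ 0.    -0.001 -1.     0.178]
 [ 0.     0.     0.     1.   ]]
[[-0.     0.955  0.296  0.084]
 [ 1.     0.    -0.     0.001]
 [-0.     0.296 -0.955 -0.206]
 [ 0.     0.     0.     1.   ]] 316.22493031070104
```

Call:
play_rows(targets=[10,-8,1,7,20,-16.5,2.4,14,31,-25.5,3.6,21,41.9,-34.5,4.8,28,41.9,-34.5,4.8,34,41.9,-34.5,4.8,34,41.9,-34.5,4.8,34,41.9,-34.5,4.8,34], grip=9.3)

```text
t: 0.87
tool_pos: [0.4033, -0.2326, 0.1497]
orientation: [3.135, -0.203, 0.0]
force: [1.4, -0.0, -0.1]
opening: 0.0929
gripper_force: 0.0
```

Call:
play_rows(targets=[0,0,0,0])

```text
t: 0.95
tool_pos: [0.4049, -0.228, 0.149]
orientation: [-3.132, 0.193, -0.0]
force: [0.2, -0.5, 0.1]
opening: 0.0926
gripper_force: 0.0
```

Call:
play_rows(targets=[2,-6,0.6,0,4,-12,1.2,0,6,-19.7,1.9,0,6,-19.7,1.9,0,6,-19.7,1.9,0,6,-19.7,1.9,0,6,-19.7,1.9,0,6,-19.7,1.9,0])

```text
t: 1.62
tool_pos: [0.4876, -0.0472, 0.1307]
orientation: [3.135, -0.2, -0.001]
force: [-0.3, -0.1, 0.4]
opening: 0.0929
gripper_force: 0.0
```

```bash
python3 - <<'E'
from h import *
c=cam('wrist');save(c,'w1');P=pose();print(P.round(4))
g=cv2.cvtColor(c['image'],cv2.COLOR_RGB2GRAY)
n,l,s,ct=cv2.connectedComponentsWithStats((g>170).astype('u1'))
for i in range(1,n):
    if s[i,4]>300:print('bright',s[i],ct[i].round(1),ray(c,*ct[i],.046).round(4))
n,l,s,ct=cv2.connectedComponentsWithStats((g<45).astype('u1'))
for i in range(1,n):
    if s[i,4]>100:print('dark',s[i],ct[i].round(1),ray(c,*ct[i],.046).round(4))
E
```

```text
[[ 9.917e-01 -1.288e-01 -3.000e-04  4.875e-01]
 [-1.288e-01 -9.917e-01 -5.000e-04 -4.780e-02]
 [-3.000e-04  5.000e-04 -1.000e+00  1.309e-01]
 [ 0.000e+00  0.000e+00  0.000e+00  1.000e+00]]
bright [ 240   25   89   93 2915] [283.3  70.9] [ 0.598  -0.0306  0.046 ]
bright [ 429   62   50   68 1569] [452.8  89.3] [ 0.5644 -0.1747  0.046 ]
bright [ 563   75   55   92 2809] [591. 120.] [ 0.5223 -0.2974  0.046 ]
bright [  64   78  113  136 5164] [117.9 149.3] [0.5511 0.1309 0.046 ]
bright [308  90  33  40 490] [324.4 109.1] [ 0.5622 -0.0617  0.046 ]
bright [ 291  174   42   70 2239] [311.9 207.4] [ 0.4723 -0.0384  0.046 ]
dark [271  59  27  29 577] [283.4  73.6] [ 0.5959 -0.0304  0.046 ]
dark [440  74  27  29 588] [453.2  88.1] [ 0.5654 -0.1751  0.046 ]
dark [579 110  27  27 545] [591.8 122.7] [ 0.5199 -0.2985  0.046 ]
dark [115 129  26  25 490] [127.8 140.7] [0.5575 0.1194 0.046 ]
dark [300 200  24  22 406] [311.6 210.5] [ 0.4692 -0.0376  0.046 ]
dark [ 198  238   42   72 1221] [220.  279.3] [0.4057 0.0678 0.046 ]
dark [ 393  238   49   72 1358] [416.6 277.5] [ 0.3815 -0.1365  0.046 ]
dark [    0   278   170   122 10026] [ 84.8 340.2] [0.3491 0.2347 0.046 ]
dark [ 473  278  167  102 6567] [547.  315.2] [ 0.3163 -0.2757  0.046 ]
dark [ 588  340   52   33 1193] [618.6 359.4] [ 0.2446 -0.3623  0.046 ]
```

View pics/w1.png

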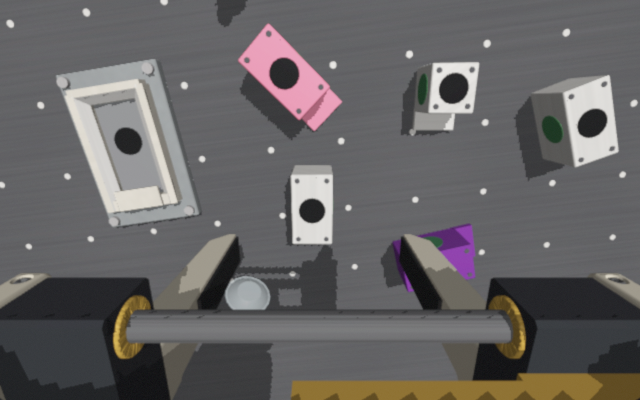

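The wrist view shows the long block's top face between (291,174) and (333,244), with its disc at (312,210). It is aligned with the tool. The carrier is at upper left, with corner screws at about (63,82), (149,67), (190,211) and (114,222), and its lip is towards the robot at (137,198).

```bash
python3 - <<'E'
from h import *
c=cam('wrist');g=cv2.cvtColor(c['image'],cv2.COLOR_RGB2GRAY)
m=np.zeros_like(g);m[160:250,285:340]=(g>170)[160:250,285:340]
k=max(cv2.findContours(m,cv2.RETR_EXTERNAL,cv2.CHAIN_APPROX_NONE)[0],key=cv2.contourArea)
w=np.array([ray(c,*p[0],.046)[:2] for p in k],'f4')
r=cv2.minAreaRect(w*1000);print('top',r)
sc=np.array([ray(c,u,v,.012) for u,v in [(63,82),(149,67),(190,211),(114,222)]])
print(sc.round(4),sc.mean(0)); e=sc[[0,1]].mean(0)-sc[[2,3]].mean(0);print('yaw',np.degrees(np.arctan2(e[1],e[0])),np.linalg.norm(e),np.linalg.norm(sc[0]-sc[1]))
print('cdisc',ray(c,127.8,140.7,.012))
hsv=cv2.cvtColor(c['image'],cv2.COLOR_RGB2HSV)
roi=(slice(50,235),slice(40,210))
m=np.zeros_like(g);m[roi]=(g>105)[roi];m=cv2.morphologyEx(m,cv2.MORPH_OPEN,np.ones((9,9)))
k=max(cv2.findContours(m,cv2.RETR_EXTERNAL,cv2.CHAIN_APPROX_NONE)[0],key=cv2.contourArea)
w=np.array([ray(c,*p[0],.012)[:2] for p in k],'f4');print('plate',cv2.minAreaRect(w*1000))
E
```

```text
top ((469.9682922363281, -37.92654800415039), (39.255489349365234, 71.34606170654297), 82.71543884277344)
[[0.6187 0.1843 0.012 ]
 [0.621  0.0981 0.012 ]
 [0.4737 0.0957 0.012 ]
 [0.472  0.1819 0.012 ]] [0.54633805 0.14000974 0.012     ]
yaw 0.959966304661341 0.1470285887705647 0.08621554456491733
cdisc [0.55609499 0.13955872 0.012     ]
plate ((547.38916015625, 139.89791870117188), (159.85372924804688, 102.45027160644531), 1.2464958429336548)
```

Call:
play_rows(targets=[0.1,-0.7,3.5,0,0.1,-0.7,7,0,0.1,-0.7,9.5,0,0.1,-0.7,11.4,0,0.1,-0.7,11.4,0,0.1,-0.7,11.4,0])

```text
t: 2.22
tool_pos: [0.4884, -0.0411, 0.0163]
orientation: [-3.135, 0.205, 0.004]
force: [1.1, -0.1, 0.8]
opening: 0.0926
gripper_force: 0.0
```

Call:
play_rows(targets=[0,0,0,0,0,0,0,0,0,0,0,0,0,0,0,0,0,0,0,0,0,0,0,0,0,0,0,0,0,0,0,0], grip=3.0, grip_force=6)

```text
t: 2.88
tool_pos: [0.4897, -0.0399, 0.0169]
orientation: [-3.135, 0.202, -0.0]
force: [0.0, 0.2, 0.9]
opening: 0.0442
gripper_force: 0.0
```

Call:
play_rows(targets=[0,0,0,0,0,0,0,0,0,0,0,0,0,0,0,0])

```text
t: 3.22
tool_pos: [0.4896, -0.04, 0.0168]
orientation: [-3.135, 0.202, 0.0]
force: [-0.2, -0.3, 0.0]
opening: 0.0302
gripper_force: 0.0
```

Call:
play_rows(targets=[-0.2,0,-0.35,0,-0.4,0,-0.7,0,-0.74,0,-1.25,0,-1.05,0,-1.6,0,-1.35,0,-2.0,0,-1.7,0,-2.35,0,-1.7,0,-2.35,0])

```text
t: 3.8
tool_pos: [0.4729, -0.0378, 0.0414]
orientation: [3.135, -0.202, 0.002]
force: [0.5, -0.4, 0.2]
opening: 0.0301
gripper_force: 0.0
```

```bash
python3 - <<'E'
from h import *
s=read_state();print(s['force'],s['opening'],s['gripper_force'],s['tool_pos'])
c=cam('scene');cv2.imwrite('pics/s1.png',cv2.resize(cv2.cvtColor(c['image'],4)[120:300,220:440],None,fx=3,fy=3))
E
```

```text
[ 0.47230057 -0.37024251  0.22680962] 0.030109236839232265 0.0 [ 0.4728546  -0.03781525  0.04140245]
```

View pics/s1.png

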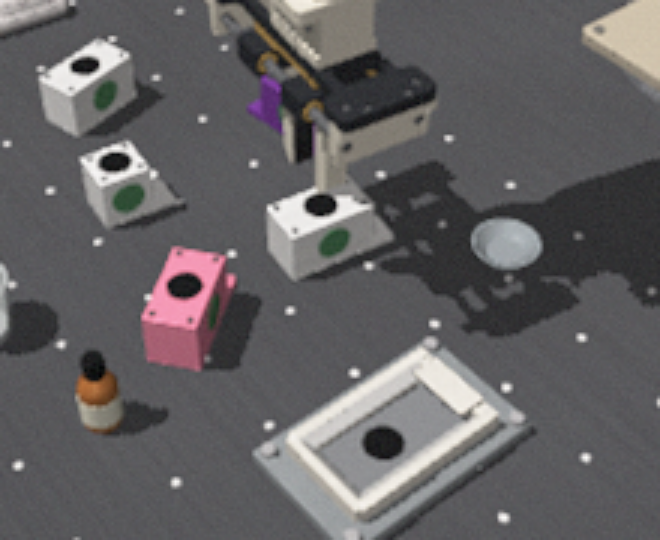

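The crop shows the block unmoved and flat, with its disc at about (320,205) in the crop. The fingers seem to be at or above its top face, closed to 30 mm without any contact. I need to check this before going on.

```bash
python3 - <<'E'
from h import *
c=cam('scene');P=pose()
for p in ([0,0,0],[0,.015,0],[0,-.015,0],[0,0,-.1]):
    w=(P@np.append(p,1))[:3];u=proj(c,w);print(p,w.round(3),u.round(1),((u-[220,120])*3).round(0))
for p in ([.469,-.0378,.046],[.547,.14,.012]):
    u=proj(c,np.array(p));print(p,((u-[220,120])*3).round(0))
w=cam('wrist');save(w,'w2')
E
```

```text
[0, 0, 0] [ 0.473 -0.038  0.041] [324.5 190.7] [313. 212.]
[0, 0.015, 0] [ 0.471 -0.053  0.041] [321.1 186.8] [303. 200.]
[0, -0.015, 0] [ 0.475 -0.023  0.041] [327.9 194.7] [324. 224.]
[0, 0, -0.1] [ 0.473 -0.038  0.141] [324.5 155.7] [313. 107.]
[0.469, -0.0378, 0.046] [318. 205.]
[0.547, 0.14, 0.012] [390. 437.]
```

View pics/w2.png

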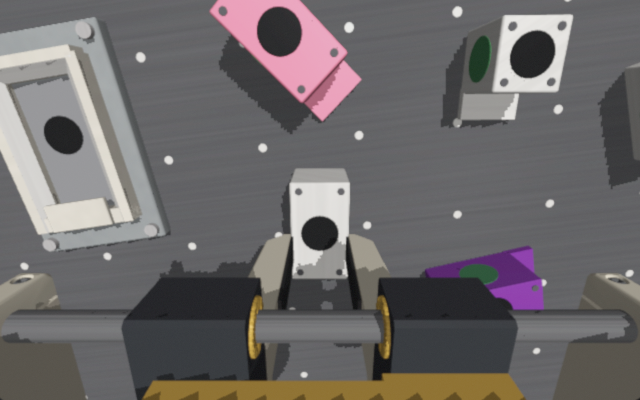

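The wrist view shows the fingers either side of the block at about columns 290 and 350. That is about 40 mm apart at pad depth, though the reading says 30 mm. The opening reading looks too small, so I'll go back down and close fully.

Call:
play_rows(targets=[0,0,0,0,0,0,0,0,0.8,0,1.2,0,1.7,0,2.4,0,1.7,0,2.4,0], grip=5)

```text
t: 4.37
tool_pos: [0.489, -0.0399, 0.0142]
orientation: [-3.135, 0.202, 0.004]
force: [-0.2, 0.8, -0.8]
opening: 0.0497
gripper_force: 0.0
```

Call:
play_rows(targets=[0,0,0,0,0,0,0,0,0,0,0,0,0,0,0,0,0,0,0,0,0,0,0,0,0,0,0,0,0,0,0,0], grip=0, grip_force=6)

```text
t: 5.03
tool_pos: [0.4897, -0.04, 0.0166]
orientation: [3.135, -0.202, 0.0]
force: [-0.2, 0.6, -0.6]
opening: 0.0019
gripper_force: 0.0
```

```bash
python3 - <<'E'
from h import *
w=cam('wrist');c=cam('scene')
a=cv2.cvtColor(w['image'],4)[120:400,160:480];b=cv2.cvtColor(c['image'],4)[110:250,250:410]
cv2.imwrite('pics/m3.png',np.hstack([cv2.resize(a,None,fx=1.25,fy=1.25),cv2.resize(b,None,fx=2.5,fy=2.5)]))
s=read_state();print(s)
E
```

```text
{'t': 5.1333, 'q': array([-1.85861238e-01, -1.92263234e-02,  1.95210023e+00, -4.27415659e-05,
        1.20856568e+00,  1.51354735e+00]), 'dq': array([ 0.00192173,  0.00232611, -0.00131659,  0.00187064,  0.00047515,
        0.00154745]), 'joint_torque': array([ 1.38858722e-03, -4.35256076e+01, -4.44782817e+01,  1.93744811e-02,
       -7.64143676e-02,  2.08705869e-04]), 'tool_pos': array([ 0.48970942, -0.04000045,  0.01644458]), 'orientation': array([ 3.13504262e+00, -2.01856972e-01,  2.31050632e-04]), 'force': array([-0.59954415, -0.93252922, -0.28068767]), 'wrist_torque': array([0.06811116, 0.05676823, 0.01784682]), 'gripper_force': 0.0, 'opening': 0.00021545005765217687}
```

View pics/m3.png

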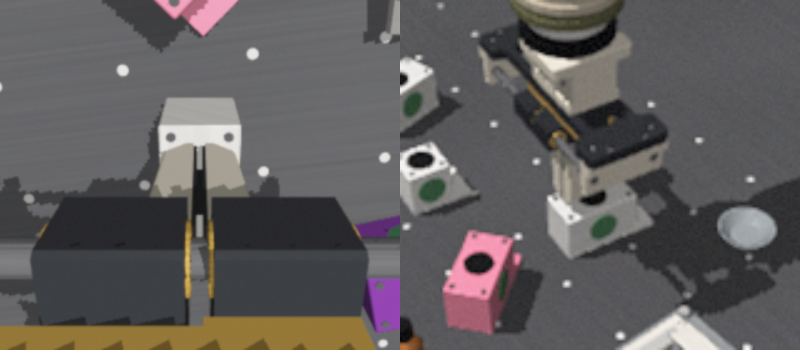

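The picture shows the closed fingertips resting visibly above the block's top face (crop tip row about 145, full row 236). The scene view puts the fingertips about 30 mm above the reported TCP as well. The real fingertips are therefore about 30 mm short of the nominal TCP, so I need to go about 30 mm deeper. I'll open, measure the tip height and descend.

Call:
play_rows(targets=[0,0,-1.5,0,0,0,-1.5,0,0,0,-1.5,0,0,0,-1.5,0,0,0,-1.5,0,0,0,-1.5,0,0,0,-1.5,0,0,0,-1.5,0], grip=9.3)

```text
t: 5.8
tool_pos: [0.4894, -0.0399, 0.031]
orientation: [-3.135, 0.202, 0.001]
force: [0.9, 0.6, 1.0]
opening: 0.0491
gripper_force: 0.0
```

Call:
play_rows(targets=[0,0,1,0,0,0,2,0,0,0,3,0,0,0,3.5,0,0,0,3.5,0])

```text
t: 6.22
tool_pos: [0.4877, -0.0396, -0.0061]
orientation: [-3.135, 0.202, 0.006]
force: [-0.4, 0.3, -0.2]
opening: 0.0829
gripper_force: 0.0
```

```bash
python3 - <<'E'
from h import *
print(read_state()['force'],pose()[:3,3])
w=cam('wrist');c=cam('scene')
a=cv2.cvtColor(w['image'],4)[120:400,160:480];b=cv2.cvtColor(c['image'],4)[110:250,250:410]
cv2.imwrite('pics/m4.png',np.hstack([cv2.resize(a,None,fx=1.25,fy=1.25),cv2.resize(b,None,fx=2.5,fy=2.5)]))
E
```

```text
[-0.35124917  0.34166142 -0.20803655] [ 0.48767592 -0.03961532 -0.00607905]
```

View pics/m4.png

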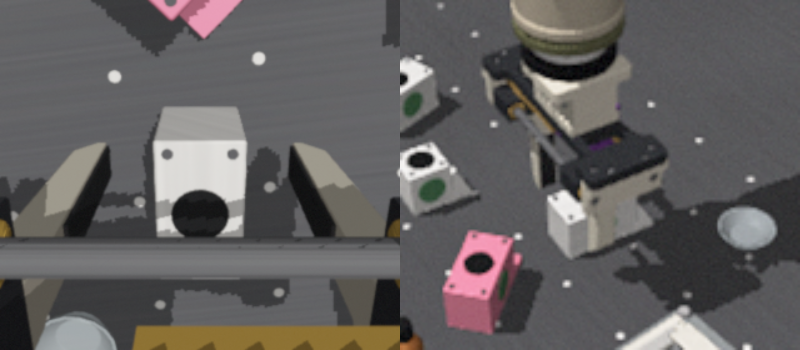

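The fingers now straddle the body below its top and clear of the table, which confirms the offset. I'll go 1 cm lower and close gently.

Call:
play_rows(targets=[0,0,0.5,0,0,0,1,0,0,0,1,0,0,0,1,0,0,0,1,0,0,0,1,0,0,0,1,0,0,0,1,0], grip=0, grip_force=6)

```text
t: 6.98
tool_pos: [0.4898, -0.04, -0.0134]
orientation: [3.135, -0.202, 0.001]
force: [-1.1, -0.5, -0.4]
opening: 0.0443
gripper_force: 0.0
```

Call:
play_rows(targets=[0,0,0,0,0,0,0,0,0,0,0,0])

```text
t: 7.23
tool_pos: [0.4898, -0.04, -0.0135]
orientation: [3.135, -0.202, 0.001]
force: [0.2, -0.7, 1.9]
opening: 0.0402
gripper_force: 6.0
```

Call:
play_rows(targets=[-0.2,0,-0.35,0,-0.4,0,-0.7,0,-0.74,0,-1.25,0,-1.05,0,-1.6,0,-1.35,0,-2.0,0,-1.7,0,-2.35,0,-1.7,0,-2.35,0])

```text
t: 7.82
tool_pos: [0.4728, -0.0378, 0.0108]
orientation: [3.135, -0.202, 0.002]
force: [0.4, -0.1, -2.0]
opening: 0.0398
gripper_force: 6.0
```

```bash
python3 - <<'E'
from h import *
print(read_state()['force'],pose()[:3,3])
w=cam('wrist');c=cam('scene')
a=cv2.cvtColor(w['image'],4)[120:400,160:480];b=cv2.cvtColor(c['image'],4)[110:250,250:410]
cv2.imwrite('pics/m5.png',np.hstack([cv2.resize(a,None,fx=1.25,fy=1.25),cv2.resize(b,None,fx=2.5,fy=2.5)]))
E
```

```text
[ 0.4279139  -0.07652404 -1.95158407] [ 0.4727607  -0.03776374  0.01078966]
```

View pics/m5.png

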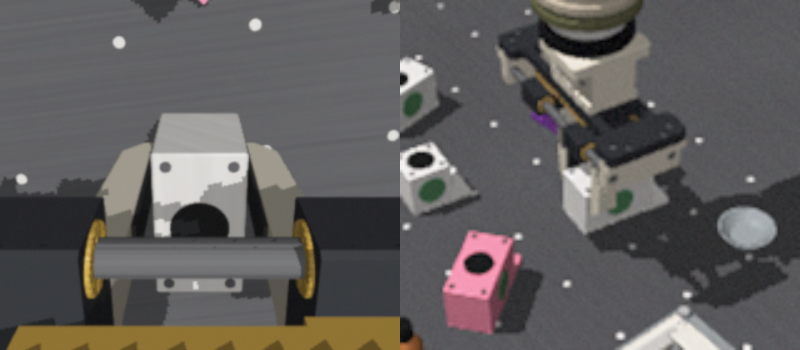

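The force reading of -2 N and the image, with its level top face, say the 6 N grip lifted the block flat. I'll lower it most of the way and loosen the grip to 3 N so that the toe end drops.

Call:
play_rows(targets=[0.4,0,0.6,0,0.8,0,1.2,0,0.8,0,1.2,0,0.8,0,1.2,0])

```text
t: 8.25
tool_pos: [0.4801, -0.0387, -0.0033]
orientation: [-3.135, 0.202, 0.003]
force: [-0.8, -0.1, -2.3]
opening: 0.0401
gripper_force: 6.0
```

Call:
play_rows(targets=[0,0,0,0,0,0,0,0,0,0,0,0,0,0,0,0], grip_force=3)

```text
t: 8.58
tool_pos: [0.4809, -0.0388, -0.0019]
orientation: [3.135, -0.202, 0.0]
force: [-0.1, 0.1, -1.0]
opening: 0.0397
gripper_force: 3.0
```

```bash
cat >> h.py <<'E'
def tilt(dbg=False):
    # +x face / top face edge pixels along the block's middle columns -> tilt of top face from front and rear top edges
    s=read_state();P=pose();c=cam('wrist');g=cv2.cvtColor(c['image'],cv2.COLOR_RGB2GRAY)
    return s,P,c,g
E
python3 - <<'E'
from h import *
s,P,c,g=tilt();print(s['force'],s['wrist_torque'],s['tool_pos'],s['opening'])
print(g[180:380:4,300].tolist())
m=(g<90).astype('u1');m[:225]=0;m[270:]=0;m[:,:285]=0;m[:,360:]=0
n,l,st,ct=cv2.connectedComponentsWithStats(m);print([(st[i].tolist(),ct[i].round(1).tolist()) for i in range(1,n) if 6<st[i,4]<400])
save(c,'w6')
E
```

```text
[-0.08840608  0.11575136 -1.01725074] [ 0.06132716 -0.00993801  0.00905746] [ 0.48085841 -0.03884861 -0.00194638] 0.03967934982247795
[98, 101, 101, 99, 101, 99, 115, 181, 179, 181, 178, 181, 180, 182, 178, 179, 189, 220, 216, 215, 216, 215, 216, 215, 215, 214, 147, 133, 24, 30, 34, 35, 27, 73, 107, 111, 122, 124, 122, 118, 101, 113, 61, 96, 98, 105, 102, 101, 103, 102]
[([357, 248, 3, 22, 35], [358.6, 260.5])]
```

The force fell to -1 N, so the toe is resting on the table and the block has pivoted. I'll keep lifting along the arc at 3 N, then clamp.

Call:
play_rows(targets=[-0.2,0,-0.3,0,-0.4,0,-0.6,0,-0.6,0,-0.8,0,-0.8,0,-1.0,0,-0.95,0,-1.2,0,-0.95,0,-1.2,0,-0.95,0,-1.2,0])

```text
t: 9.22
tool_pos: [0.4715, -0.0377, 0.0102]
orientation: [3.135, -0.202, 0.001]
force: [0.2, 0.3, -0.0]
opening: 0.04
gripper_force: 3.0
```

Call:
play_rows(targets=[0,0,0,0,0,0,0,0,0,0,0,0], grip_force=35)

```text
t: 9.47
tool_pos: [0.4716, -0.0377, 0.01]
orientation: [3.135, -0.202, 0.001]
force: [0.2, -0.1, 0.4]
opening: 0.0394
gripper_force: 35.0
```

Call:
play_rows(targets=[0,0,-1.5,0,0,0,-3.5,0,0,0,-6,0,0,0,-8,0,0,0,-8,0,0,0,-8,0])

```text
t: 9.97
tool_pos: [0.4723, -0.0378, 0.0905]
orientation: [3.135, -0.202, 0.004]
force: [0.0, 1.2, -2.5]
opening: 0.0396
gripper_force: 35.0
```

```bash
python3 - <<'E'
from h import *
print(read_state()['force'],pose()[:3,3])
w=cam('wrist');c=cam('scene')
a=cv2.cvtColor(w['image'],4)[120:400,160:480];b=cv2.cvtColor(c['image'],4)[90:230,250:410]
cv2.imwrite('pics/m7.png',np.hstack([cv2.resize(a,None,fx=1.25,fy=1.25),cv2.resize(b,None,fx=2.5,fy=2.5)]))
E
```

```text
[ 0.0381393   1.21456952 -2.53967078] [ 0.47231507 -0.03780653  0.09051509]
```

View pics/m7.png

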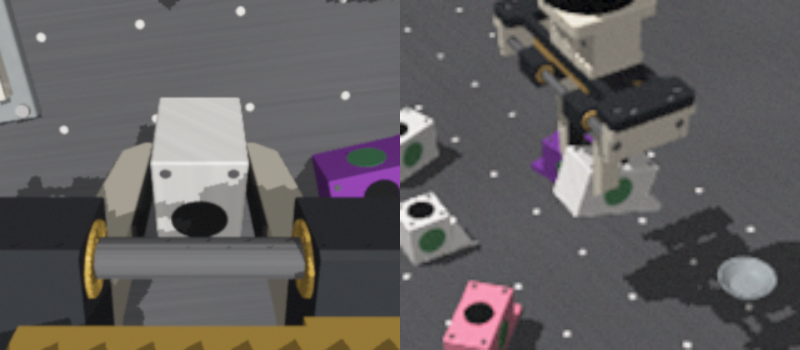

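The block is held at the +x end and hangs toe-down, tilted roughly 20–25°. The right half of the picture shows the slope. In the wrist half, the +x face spans crop rows 97 to 162. I'll get its pose in the tool frame with PnP on that face's four corners.

```bash
cat >> h.py <<'E'
def blockpose():
    P=pose();c=cam('wrist');g=cv2.GaussianBlur(cv2.cvtColor(c['image'],cv2.COLOR_RGB2GRAY),(3,3),0).astype(float)
    gy=np.abs(np.gradient(g,axis=0));gx=np.abs(np.gradient(g,axis=1))
    def pk(a,lo):
        i=int(np.argmax(a));j=slice(max(i-1,0),i+2);return lo+np.average(np.arange(len(a))[j],weights=a[j])
    r0=[pk(gy[185:215,u],185) for u in range(298,342,2)];us=np.arange(298,342,2)
    r1=[pk(gy[235:262,u],235) for u in us]
    vs=np.arange(int(np.median(r0))+4,int(np.median(r1))-4)
    L=[pk(gx[v,270:300],270) for v in vs];Rr=[pk(gx[v,338:370],338) for v in vs]
    def fit(a,b):
        b=np.array(b);k=np.abs(b-np.median(b))<9;p=np.polyfit(a[k],b[k],1);k&=np.abs(np.polyval(p,a)-b)<1.5;return np.polyfit(a[k],b[k],1)
    t,bm,l,r=fit(us,r1),fit(us,r0),fit(vs,L),fit(vs,Rr)
    def X(h,s): v=(h[0]*s[1]+h[1])/(1-h[0]*s[0]);return s[0]*v+s[1],v
    px=np.array([X(bm,l),X(bm,r),X(t,r),X(t,l)])
    # block pts: left image = tool -y = block +y
    ob=np.array([[45,20,0],[45,-20,0],[45,-20,46],[45,20,46]],float)/1000
    K=np.array([[c['f'],0,c['cx']],[0,c['f'],c['cy']],[0,0,1]])
    F=np.diag([1,-1,-1,1.]);Tc=np.array(c['T_tool_cam'])@F
    n,rv,tv,er=cv2.solvePnPGeneric(ob,px,K,None,flags=cv2.SOLVEPNP_ITERATIVE)
    B=np.eye(4);B[:3,:3]=cv2.Rodrigues(rv[0])[0];B[:3,3]=tv[0].ravel();B=Tc@B
    return px,er,B,P@B,P
def report():
    px,er,B,W,P=blockpose();print(px.round(1).tolist(),er.ravel())
    print('tilt',np.degrees(np.arctan2(W[2,0],np.hypot(W[0,0],W[1,0]))),'yaw',np.degrees(np.arctan2(W[1,0],W[0,0])),'ztilt',np.degrees(np.arccos(W[2,2])))
    print('in tool',B[:3,3].round(4),'origin',W[:3,3].round(4),'tip',(W@[-.045,0,0,1])[:3].round(4),'heel',(W@[.045,0,0,1])[:3].round(4),'tcp',P[:3,3].round(4))
    return W
E
python3 -c "
from h import *
report()"
```

```text
[[286.8, 197.2], [351.5, 197.4], [357.6, 248.7], [281.0, 248.8]] [0.48725833]
tilt 17.88984356012728 yaw -7.541942549225028 ztilt 17.89038820296983
in tool [-0.0179  0.     -0.0005] origin [ 0.4526 -0.0351  0.0887] tip [ 0.4101 -0.0295  0.0749] heel [ 0.495  -0.0408  0.1026] tcp [ 0.4703 -0.0374  0.0882]
```

Call:
play_rows(targets=[1,-2.4,0,-1.5,2,-4.8,0,-3,3,-7.2,0,-4.5,4,-9.6,0,-6,5,-12,0,-7.5,6,-14.4,0,-8.7,7,-16.8,0,-8.7,8.1,-19,0,-8.7])

```text
t: 10.78
tool_pos: [0.575, 0.1417, 0.0874]
orientation: [3.141, 0.037, -0.005]
force: [0.2, -0.4, -1.3]
opening: 0.0396
gripper_force: 35.0
```

Call:
play_rows(targets=[0,0,0,0,0,0,0,0,0,0,0,0,0,0,0,0])

```text
t: 11.12
tool_pos: [0.575, 0.1395, 0.0888]
orientation: [3.141, 0.036, -0.003]
force: [0.3, -0.2, -1.9]
opening: 0.0398
gripper_force: 35.0
```

```bash
cat >> h.py <<'E'
def carr(p,o=(.547,.1402),y=1.2):
    d=np.asarray(p)[:2]-o;a=np.radians(y);return np.array([np.cos(a)*d[0]+np.sin(a)*d[1],-np.sin(a)*d[0]+np.cos(a)*d[1],p[2]-.012])*1000
E
python3 -c "
from h import *
W=report();print('tip carr',carr((W@[-.045,0,0,1])[:3]).round(1),'heel',carr((W@[.045,0,0,1])[:3]).round(1))
s=read_state();print(s['force'],s['opening']);P=pose();print('toolyaw',np.degrees(np.arctan2(P[1,0],P[0,0])))"
```

```text
Traceback (most recent call last):
  File "h.py", line 42, in report
    px,er,B,W,P=blockpose();print(px.round(1).tolist(),er.ravel())
                ~~~~~~~~~^^
  File "h.py", line 31, in blockpose
    t,bm,l,r=fit(us,r1),fit(us,r0),fit(vs,L),fit(vs,Rr)
                                             ~~~^^^^^^^
  File "h.py", line 30, in fit
    b=np.array(b);k=np.abs(b-np.median(b))<9;p=np.polyfit(a[k],b[k],1);k&=np.abs(np.polyval(p,a)-b)<1.5;return np.polyfit(a[k],b[k],1)
                                                                                                               ~~~~~~~~~~^^^^^^^^^^^^^
TypeError: expected non-empty vector for x
```

Call:
play_rows(targets=[0,-0.13,1,0,0,-0.13,2,0,0,-0.13,3,0,0,-0.13,3.8,0,0,-0.13,3.8,0,0,-0.13,3.8,0])

```text
t: 11.67
tool_pos: [0.575, 0.1415, 0.0506]
orientation: [3.141, 0.036, -0.004]
force: [0.8, 0.5, -1.3]
opening: 0.04
gripper_force: 35.0
```

```bash
python3 - <<'E'
from h import *
print(read_state()['force'],pose()[:3,3])
w=cam('wrist');c=cam('scene');t=cam('top')
a=cv2.cvtColor(w['image'],4)[60:340,160:480];b=cv2.cvtColor(c['image'],4)[160:320,270:430]
cv2.imwrite('pics/m8.png',np.hstack([cv2.resize(a,None,fx=1.25,fy=1.25),cv2.resize(b,(350,350),interpolation=cv2.INTER_CUBIC)]))
E
```

```text
[ 0.84395357  0.52435344 -1.28857059] [0.57499212 0.14150515 0.05055981]
```

View pics/m8.png

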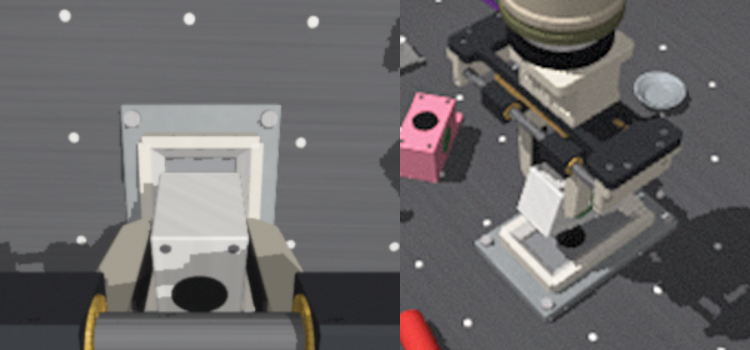

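The block is tilted over the pocket and centred. Its +x face is at crop columns 155–247 and the plate at 122–280, both centred on about 201. I'll descend with the toe just inside the lip's edge.

Call:
play_rows(targets=[0,0,0.5,0,0,0,1,0,0,0,1.5,0,0,0,1.9,0,0,0,2.1,0,0,0,2.1,0,0,0,2.1,0])

```text
t: 12.4
tool_pos: [0.5758, 0.1417, 0.0306]
orientation: [3.141, 0.036, -0.001]
force: [0.9, -0.3, -2.2]
opening: 0.0397
gripper_force: 35.0
```

Call:
play_rows(targets=[0,0,0.15,0,0,0,0.3,0,0,0,0.3,0,0,0,0.3,0])

```text
t: 12.73
tool_pos: [0.576, 0.1417, 0.0278]
orientation: [3.141, 0.037, -0.0]
force: [0.7, -0.2, -2.4]
opening: 0.0396
gripper_force: 35.0
```

Call:
play_rows(targets=[0,0,0.1,0,0,0,0.2,0,0,0,0.2,0,0,0,0.2,0])

```text
t: 13.07
tool_pos: [0.5759, 0.1417, 0.0258]
orientation: [3.141, 0.036, -0.0]
force: [0.1, -0.1, -2.2]
opening: 0.0394
gripper_force: 35.0
```

Call:
play_rows(targets=[-0.3,0,0,0,-0.6,0,0,0,-0.9,0,0,0,-1.15,0,0,0,-1.4,0,0,0,-1.4,0,0,0,-1.4,0,0,0])

```text
t: 13.65
tool_pos: [0.5619, 0.1415, 0.0259]
orientation: [-3.141, -0.037, -0.0]
force: [0.5, -0.1, -2.9]
opening: 0.0397
gripper_force: 35.0
```

The toe slid in with no contact force. Now I'll loosen the grip and rock the block down along the arc.

Call:
play_rows(targets=[0,0,0.05,0,0,0,0.05,0,0.2,0,0.25,0,0.4,0,0.45,0,0.6,0,0.7,0,0.6,0,0.7,0,0.6,0,0.7,0], grip_force=6)

```text
t: 14.23
tool_pos: [0.5681, 0.1415, 0.0187]
orientation: [3.141, 0.036, -0.0]
force: [0.3, 0.5, -2.2]
opening: 0.0402
gripper_force: 6.0
```

```bash
python3 - <<'E'
from h import *
c=cam('wrist');g=cv2.cvtColor(c['image'],cv2.COLOR_RGB2GRAY)
for u in (300,320,335): print(u,g[150:270:2,u].tolist())
for v in (205,215,225,240): print(v,g[v,260:380:2].tolist())
print(read_state()['force'],pose()[:3,3])
P=pose()
Tc=np.linalg.inv(c['M'])
print('lip front edge px',proj(c,np.array([.509,.14,.028])),'wall +x floor',proj(c,np.array([.595,.141,.012])),'rim',proj(c,np.array([.603,.141,.025])))
E
```

```text
300 [170, 169, 168, 168, 168, 168, 168, 168, 159, 165, 224, 225, 225, 225, 224, 185, 160, 163, 162, 136, 143, 159, 158, 159, 157, 183, 192, 192, 191, 191, 195, 194, 191, 190, 190, 192, 191, 193, 192, 192, 194, 194, 193, 190, 189, 190, 192, 192, 196, 228, 219, 213, 212, 212, 212, 212, 212, 212, 211, 212]
320 [171, 172, 171, 172, 172, 172, 171, 171, 159, 165, 222, 223, 224, 223, 223, 179, 150, 163, 163, 137, 121, 157, 159, 158, 156, 188, 195, 195, 194, 192, 193, 193, 192, 192, 194, 195, 193, 191, 189, 192, 192, 193, 193, 192, 194, 195, 195, 193, 194, 229, 219, 211, 211, 210, 210, 194, 203, 150, 147, 146]
335 [173, 172, 173, 173, 172, 172, 172, 171, 158, 166, 223, 225, 225, 225, 224, 187, 160, 161, 162, 141, 158, 159, 158, 158, 157, 183, 192, 192, 196, 195, 196, 194, 192, 193, 194, 192, 193, 194, 196, 193, 191, 190, 192, 193, 194, 194, 192, 194, 199, 233, 224, 216, 216, 216, 215, 216, 183, 151, 151, 151]
205 [163, 113, 180, 227, 227, 227, 227, 225, 216, 212, 212, 180, 178, 172, 177, 192, 191, 193, 193, 191, 192, 193, 193, 193, 192, 192, 191, 192, 193, 193, 195, 195, 194, 195, 195, 197, 
[... 527 characters left out ...]
2, 192, 193, 193, 193, 192, 192, 192, 191, 191, 190, 190, 190, 192, 192, 193, 194, 196, 196, 195, 194, 193, 193, 193, 193, 192, 194, 194, 185, 182, 183, 182, 180, 175, 216, 223, 223, 223, 223, 196, 172]
240 [148, 155, 157, 156, 157, 156, 156, 156, 156, 156, 121, 150, 190, 192, 191, 192, 192, 193, 192, 190, 190, 189, 189, 189, 190, 191, 193, 194, 195, 195, 195, 195, 194, 194, 192, 192, 194, 194, 194, 194, 193, 193, 193, 193, 193, 192, 190, 191, 184, 111, 155, 156, 156, 156, 156, 156, 157, 156, 157, 159]
[ 0.44444755  0.43794941 -1.6702419 ] [0.5679593  0.14146901 0.01867246]
lip front edge px [318.77275172 305.329126  ] wall +x floor [320.13418368 185.55523224] rim [320.49721386 178.90615464]
```

The face is now at rows 199 to 247, where it was 197 to 249, so the block has begun to rotate up and the toe is on the floor. I'll continue the arc.

Call:
play_rows(targets=[0.1,0,0.25,0,0.2,0,0.5,0,0.3,0,0.75,0,0.45,0,1.0,0,0.45,0,1.0,0,0.45,0,1.0,0])

```text
t: 14.78
tool_pos: [0.5721, 0.1416, 0.0084]
orientation: [3.141, 0.036, -0.001]
force: [0.2, -0.5, -2.5]
opening: 0.0398
gripper_force: 6.0
```

```bash
python3 - <<'E'
from h import *
c=cam('wrist');g=cv2.cvtColor(c['image'],cv2.COLOR_RGB2GRAY)
for u in (300,320): print(u,g[150:270:2,u].tolist())
print(read_state()['force'],pose()[:3,3])
E
```

```text
300 [172, 171, 171, 171, 170, 169, 170, 169, 168, 169, 169, 169, 161, 159, 165, 224, 226, 225, 225, 224, 186, 160, 162, 163, 138, 143, 158, 160, 176, 176, 176, 176, 177, 175, 173, 175, 176, 176, 175, 177, 178, 176, 173, 173, 176, 176, 204, 227, 221, 221, 221, 221, 221, 220, 221, 221, 221, 220, 221, 220]
320 [172, 173, 173, 173, 170, 172, 172, 172, 172, 172, 172, 173, 164, 159, 165, 222, 223, 223, 223, 222, 184, 151, 163, 162, 137, 141, 159, 161, 180, 178, 177, 175, 176, 176, 176, 179, 176, 174, 174, 175, 176, 176, 177, 178, 178, 176, 206, 229, 220, 220, 220, 219, 219, 219, 219, 219, 216, 154, 150, 150]
[ 0.99331615 -0.8475256  -2.96583454] [0.5719528  0.14159064 0.00838359]
```

The face is now 36 px tall, which is about 5° of tilt, and the height agrees with the toe being on the floor. I'll finish the arc.

Call:
play_rows(targets=[0.15,0,0.2,0,0.3,0,0.4,0,0.45,0,0.55,0,0.5,0,0.6,0,0.5,0,0.6,0,0.5,0,0.6,0])

```text
t: 15.33
tool_pos: [0.5775, 0.1417, 0.0027]
orientation: [3.141, 0.036, -0.0]
force: [-0.1, -0.0, -2.1]
opening: 0.0402
gripper_force: 6.0
```

```bash
python3 - <<'E'
from h import *
c=cam('wrist');g=cv2.cvtColor(c['image'],cv2.COLOR_RGB2GRAY)
for u in (300,): print(u,g[180:270:2,u].tolist())
print(read_state()['force'],pose()[:3,3])
E
```

```text
300 [170, 170, 165, 159, 160, 212, 225, 225, 226, 226, 215, 164, 163, 163, 164, 164, 164, 164, 167, 164, 163, 165, 166, 165, 166, 168, 164, 164, 164, 165, 198, 227, 226, 225, 225, 225, 225, 225, 225, 225, 224, 224, 225, 224, 224]
[ 0.26799115  0.3321628  -1.8079622 ] [0.5775181  0.14173643 0.00277883]
```

Call:
play_rows(targets=[0,0,0.1,0,0,0,0.2,0,0,0,0.2,0,0,0,0.2,0])

```text
t: 15.72
tool_pos: [0.5778, 0.1418, 0.0011]
orientation: [-3.141, -0.036, -0.001]
force: [0.9, 0.4, -1.3]
opening: 0.0401
gripper_force: 6.0
```

Call:
play_rows(targets=[0,0,0.1,0,0,0,0.1,0,0,0,0.1,0])

```text
t: 15.97
tool_pos: [0.5779, 0.1418, 0.0002]
orientation: [-3.141, -0.037, -0.001]
force: [0.5, 0.4, 2.3]
opening: 0.0404
gripper_force: 6.0
```

Call:
play_rows(targets=[0,0,0,0,0,0,0,0,0,0,0,0,0,0,0,0,0,0,0,0,0,0,0,0], grip=7)

```text
t: 16.47
tool_pos: [0.5774, 0.1418, -0.0002]
orientation: [3.141, 0.037, -0.0]
force: [-0.0, -0.3, -0.2]
opening: 0.0696
gripper_force: 0.0
```

Call:
play_rows(targets=[0,0,-2,0,0,0,-4,0,0,0,-7,0,0,0,-10,0,0,0,-12,0,0,0,-12,0,0,0,-12,0,0,0,-12,0])

```text
t: 17.13
tool_pos: [0.5769, 0.1416, 0.1189]
orientation: [3.141, 0.036, -0.002]
force: [-1.1, -0.3, 0.1]
opening: 0.0697
gripper_force: 0.0
```

```bash
python3 - <<'E'
from h import *
print(read_state()['force'],pose()[:3,3])
c=cam('wrist');g=cv2.cvtColor(c['image'],cv2.COLOR_RGB2GRAY)
save(c,'w9');zt=.058
u,v=proj(c,np.array([.556,.1404,zt]));print('exp disc px',u,v)
n,l,s,ct=cv2.connectedComponentsWithStats((g<60).astype('u1'))
for i in range(1,n):
    if 150<s[i,4]<1500:
        k=cv2.findContours((l==i).astype('u1'),0,1)[0][0];e=cv2.fitEllipse(k) if len(k)>5 else 0
        print(s[i],ct[i].round(1),ray(c,*ct[i],zt).round(4),e)
print([ (z,proj(c,np.array([.511+.0,.14,z])).round(0).tolist()) for z in (.028,.058)])
print(g[120:330:3,int(round(u))-20].tolist())
t=cam('top');save(t,'t9');g=cv2.cvtColor(t['image'],6)
for q in ((.556,.1404,.058),(.469,-.0378,.046)):print(proj(t,np.array(q)))
E
```

```text
[-1.12774033 -0.30340686  0.08492403] [0.57694081 0.14164959 0.11890215]
exp disc px 319.50788216323616 220.80938511444597
[255  22  88  25 564] [297.1  35.1] [0.7074 0.161  0.058 ] ((295.927001953125, 34.80690002441406), (6.5117340087890625, 117.76448822021484), 103.64138793945312)
[486  58  29  21 466] [500.2  68.3] [0.6875 0.0016 0.058 ] ((500.2785339355469, 68.30680084228516), (19.039098739624023, 28.992774963378906), 71.57353210449219)
[497 167  27  25 531] [509.7 178.9] [ 0.5988 -0.0238  0.058 ] ((509.6690673828125, 178.91725158691406), (22.857267379760742, 27.59345817565918), 55.35087203979492)
[602 191  26  26 530] [614.5 203.7] [ 0.5783 -0.1218  0.058 ] ((614.4837036132812, 203.73760986328125), (23.61676788330078, 26.671977996826172), 43.926517486572266)
[307 208  25  24 492] [319.  219.2] [0.5576 0.1409 0.058 ] ((319.0297546386719, 219.18539428710938), (23.37596893310547, 24.941598892211914), 92.9718017578125)
[ 226  237   35   74 1052] [244.2 279.8] [0.4935 0.2114 0.058 ] ((242.94720458984375, 283.57733154296875), (17.682449340820312, 85.28965759277344), 19.876279830932617)
[ 380  237   33   74 1033] [394.5 279.2] [0.4974 0.0669 0.058 ] ((395.50714111328125, 281.8946838378906), (16.05272102355957, 86.2508316040039), 158.93231201171875)
[(0.028, [319.0, 251.0]), (0.058, [319.0, 265.0])]
[104, 105, 103, 104, 104, 114, 169, 168, 169, 170, 169, 166, 211, 224, 222, 152, 161, 146, 160, 159, 181, 231, 213, 225, 230, 230, 230, 230, 230, 231, 231, 230, 230, 231, 230, 230, 230, 230, 230, 230, 230, 229, 230, 228, 226, 148, 154, 154, 152, 153, 128, 106, 108, 84, 64, 63, 64, 64, 63, 65, 64, 64, 62, 58, 73, 96, 99, 117, 124, 124]
[229.53417541 167.10743931]
[310.62629428 208.7065186 ]
```

```bash
python3 - <<'E'
from h import *
c=cam('wrist');g=cv2.cvtColor(c['image'],cv2.COLOR_RGB2GRAY)
m=np.zeros_like(g);m[176:265,285:355]=(g>198)[176:265,285:355]
m=cv2.morphologyEx(m,cv2.MORPH_OPEN,np.ones((5,5)))
k=max(cv2.findContours(m,0,1)[0],key=cv2.contourArea);print(cv2.boundingRect(k),cv2.boxPoints(cv2.minAreaRect(k)).round(1).tolist())
w=np.array([ray(c,*p[0],.058)[:2] for p in k],'f4')*1000;print(cv2.minAreaRect(w))
p=k[:,0]
for v in (184,190,230,250):
    r=np.where(m[v]>0)[0];print(v,r.min(),r.max(),r.max()-r.min()+1)
print(ray(c,319,181,.058)[:2],ray(c,319,253.5,.058)[:2])
for n in ('wrist','scene'):
    c=cam(n);print(n,proj(c,np.array([.5565,.1405,.058])))
    if n=='scene':
        g=cv2.cvtColor(c['image'],6);u,v=proj(c,np.array([.5565,.1405,.058])).astype(int)
        q=np.argwhere(g[v-7:v+8,u-9:u+10]<60).mean(0)+[v-7,u-9];print('disc scene',q[::-1])
E
```

```text
(297, 180, 45, 73) [[297.0, 180.0], [341.0, 180.0], [341.0, 252.0], [297.0, 252.0]]
((558.9008178710938, 140.6362762451172), (69.08273315429688, 39.11155700683594), 1.326769232749939)
184 285 333 49
190 297 341 45
230 285 354 70
250 285 354 70
[0.59252981 0.14160235] [0.52280843 0.14001633]
wrist [319.30841587 219.82208845]
scene [347.29017164 253.65941878]
disc scene [347.63736264 253.56043956]
```

```bash
python3 -c "
from h import *
print(workorder.close_job())"
```

```text
the job is handed in; nothing more can be done
None
```

I fitted the long toed block in the carrier pocket toe first, rocked it down flat, released it, left the other two blocks untouched, and handed the job in; no verdict came back, but two camera views put the block about 1–2 mm from centre and at seated height.

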